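# Find the rocking corner of a glue-up board and shim it

### The arm

A 7-joint arm with a two-finger parallel gripper is mounted at the origin on the work surface. World frame = base frame: x ahead of the robot, y to its left, z up, the work surface at z = 0. Lengths are in m, angles in rad, forces in N, time in s.
With the tool pointing down it reaches from about 0.425 to 0.975 m from the base axis. Payload 16.7 kg.
Tool frame: the origin (TCP) lies between the finger pads; the fingertips stand 8 mm ahead of it and the grasp point (between the pads) lies 11 mm behind it; z points along the fingers, y is the line along which they close (so a half turn about z gives the same grasp; the last joint's range is limited). The gripper opens to 85 mm and grips with 20 to 120 N. Pads are 22 mm wide; open, the fingers measure 114 mm over their backs; the gripper's body (76 mm by 85 mm) begins 54 mm behind the grasp point. The pads swing forward as they close: fully open they stand 13 mm farther back than shut.
Start: joints at [1.129, 0.426, 0.074, 1.606, -0.034, 1.111, -0.067], TCP at [0.195, -0.646, 0.239] pointing down, gripper open.
Joint ranges: [-2.85, 2.85], [-0.5, 2.14], [-1.23, 1.37], [0.21, 2.46], [-1.02, 4.16], [0.16, 2.05], [-2.73, 2.73]. Speed limits (rad/s): [1.89, 1.89, 2.39, 2.39, 3.01, 3.01, 3.01].

### API

Orientations are given as a unit quaternion [x, y, z, w].
In Python, from cell import * gives the robot as it stands. Calls block until the motion is done:
- move_to(position, orientation): joint-space move of the TCP to a pose.
- move_linear(position, rate=0.15, attitude=None, threshold=None): straight line of the TCP; attitude=None keeps the orientation; rate is the mean speed in m/s. With threshold (N) it stops when the force on the tool has changed by that much, and returns True; else False.
- goto_joints(angles): joint-space move.
- release() and grab(force=None): open the fingers fully, or close them until they stop; force is the grip in N (None keeps the last).
- pause(seconds).
- solve_ik(position, orientation): joint angles nearest the present ones, or None.
- camera(name): name is "side" or "top" or "wrist"; returns the picture (420x560x3 uint8, red, green, blue); there is no depth.
- camera_params(name): a dict with "vfov" (degrees; the focal length in pixels is half the picture's height over the tangent of half this angle, whatever the lens; pixels are square), "cx", "cy" (the principal point, pixels), "camera_from_world" (4x4, takes a point from world to camera coordinates). Camera axes: x right, y up, looking along -z (the intrinsics and any distortion apply to the point x, -y, -z); pixel columns grow to the right and rows downward; lengths in m; the calibration is good to about 2 mm. A picture is of the moment at which its call begins: read the wrist's pose just before it. camera_params takes no time and is no camera call; for the wrist camera it gives the pose at the moment of the call.
A pose or a line that the arm cannot do raises IKError and nothing moves.
- hand_in(): hands the job in; it is judged then, once.
Readings, each from a call of its own:
- read_time(): time.
- read_joint_positions(): joint angles.
- read_joint_velocities(): joint speeds.
- read_effort(): joint torques, N m.
- read_tool_pos(): TCP position.
- read_tool_rot(): TCP orientation.
- read_ft_force(): force on the tool from outside, world axes, zero at the start.
- read_wrist_torque(): the same for the moment, N m.
- read_gripper_width(): opening from 0.0 (shut) to 1.0 (fully open).
- read_grasp_force(): force on a finger pad.
Only numpy, scipy, OpenCV 4.12 (cv2) and the standard library are available. Lean on these libraries where they do the work, as an engineer would, in place of code of your own. Each camera call takes 0.05 s, during which the arm holds its last target. There are 200 camera calls.

### The job

The glue-up board on the bench rocks because one of its four feet does not bear. Press down on its corners with a fingertip until you find the one that gives, then push that corner's wedge shim in under its foot until it is just snug, so that the board sits firm on all four feet - not so hard that it jacks the board up off another foot. Leave the other three shims and everything else where they lie; nothing is to be gripped or lifted.

Things in the scene. Friction and masses are not known exactly. Their poses are not given: they have to be found in the camera images.
- board: glue-up board: beech slab 240 (x) x 260 (y) x 28 mm on four hardwood foot blocks 22 mm high, with a veneered panel under a steel pressing plate (210 x 130 mm, together 8 mm thick) fixed on its middle; about 2.3 kg, with the weight on it 4 kg; loose, held only by its weight. Origin: centre of the board, level with the undersides of the feet, which is about 9 mm above the bench; x points to the far edge, y to the left edge, z up; the slab's top is 50 mm above the origin
- corner_1 (a point): the place to press at the board's near left corner: on the bare top of the slab straight over the middle of that foot's packer, -103 mm in the board's x and +110 mm in y from the board's centre, 17 to 20 mm from the slab's edges. A firm corner stays put under 10 N; the one that rocks goes down about 4 mm under a push of 2 to 5 N and comes back up when let go
- corner_2 (a point): the place to press at the board's far left corner: on the bare top of the slab straight over the middle of that foot's packer, +103 mm in the board's x and +110 mm in y from the board's centre, 17 to 20 mm from the slab's edges. A firm corner stays put under 10 N; the one that rocks goes down about 4 mm under a push of 2 to 5 N and comes back up when let go
- corner_3 (a point): the place to press at the board's far right corner: on the bare top of the slab straight over the middle of that foot's packer, +103 mm in the board's x and -110 mm in y from the board's centre, 17 to 20 mm from the slab's edges. A firm corner stays put under 10 N; the one that rocks goes down about 4 mm under a push of 2 to 5 N and comes back up when let go
- corner_4 (a point): the place to press at the board's near right corner: on the bare top of the slab straight over the middle of that foot's packer, -103 mm in the board's x and -110 mm in y from the board's centre, 17 to 20 mm from the slab's edges. A firm corner stays put under 10 N; the one that rocks goes down about 4 mm under a push of 2 to 5 N and comes back up when let go
- foot_1: wooden foot block under the near left corner, 76 (x) x 40 (y) x 22 mm, its outer faces flush with the slab's edges; part of the board. Origin: centre of its underside. Under the end of the foot nearer the board's x edge a domed steel glide, 17 mm across, stands 3 mm out and rests on a fixed plywood packer 30 x 30 mm, about 6 mm high; beside it the 9 mm space under the foot is free for the shim
- foot_2: wooden foot block under the far left corner, 76 (x) x 40 (y) x 22 mm, its outer faces flush with the slab's edges; part of the board. Origin: centre of its underside. Under the end of the foot nearer the board's x edge a domed steel glide, 17 mm across, stands 3 mm out and rests on a fixed plywood packer 30 x 30 mm, about 6 mm high; beside it the 9 mm space under the foot is free for the shim
- foot_3: wooden foot block under the far right corner, 76 (x) x 40 (y) x 22 mm, its outer faces flush with the slab's edges; part of the board. Origin: centre of its underside. Under the end of the foot nearer the board's x edge a domed steel glide, 17 mm across, stands 3 mm out and rests on a fixed plywood packer 30 x 30 mm, about 6 mm high; beside it the 9 mm space under the foot is free for the shim
- foot_4: wooden foot block under the near right corner, 76 (x) x 40 (y) x 22 mm, its outer faces flush with the slab's edges; part of the board. Origin: centre of its underside. Under the end of the foot nearer the board's x edge a domed steel glide, 17 mm across, stands 3 mm out and rests on a fixed plywood packer 30 x 30 mm, about 6 mm high; beside it the 9 mm space under the foot is free for the shim
- shim_1: loose tapered hardwood shim at the near left foot, 110 mm long, 26 mm wide, 20 g, flat underneath, its top rising evenly from 2 mm at the tip to 17 mm at the butt. It lies on the bench square to the board's left edge, 6 to 18 mm of its tip under the foot but not touching it. Origin: centre of its underside; x axis points to the tip, so pushing along +x drives it under
- shim_2: loose tapered hardwood shim at the far left foot, 110 mm long, 26 mm wide, 20 g, flat underneath, its top rising evenly from 2 mm at the tip to 17 mm at the butt. It lies on the bench square to the board's left edge, 6 to 18 mm of its tip under the foot but not touching it. Origin: centre of its underside; x axis points to the tip, so pushing along +x drives it under
- shim_3: loose tapered hardwood shim at the far right foot, 110 mm long, 26 mm wide, 20 g, flat underneath, its top rising evenly from 2 mm at the tip to 17 mm at the butt. It lies on the bench square to the board's right edge, 6 to 18 mm of its tip under the foot but not touching it. Origin: centre of its underside; x axis points to the tip, so pushing along +x drives it under
- shim_4: loose tapered hardwood shim at the near right foot, 110 mm long, 26 mm wide, 20 g, flat underneath, its top rising evenly from 2 mm at the tip to 17 mm at the butt. It lies on the bench square to the board's right edge, 6 to 18 mm of its tip under the foot but not touching it. Origin: centre of its underside; x axis points to the tip, so pushing along +x drives it under
- butt_1 (a point): push here: centre of the butt end (26 x 17 mm) of the near left shim, 8 mm above the bench. It slides easily (under 1 N) for 33 to 46 mm until it meets the foot's outer lower edge (62 to 75 mm if that foot floats 13 mm up); then the push rises within millimetres: 4 to 9 N is snug and it stays by friction; above about 16 N it begins to jack the board off another foot
- butt_2 (a point): push here: centre of the butt end (26 x 17 mm) of the far left shim, 8 mm above the bench. It slides easily (under 1 N) for 33 to 46 mm until it meets the foot's outer lower edge (62 to 75 mm if that foot floats 13 mm up); then the push rises within millimetres: 4 to 9 N is snug and it stays by friction; above about 16 N it begins to jack the board off another foot
- butt_3 (a point): push here: centre of the butt end (26 x 17 mm) of the far right shim, 8 mm above the bench. It slides easily (under 1 N) for 33 to 46 mm until it meets the foot's outer lower edge (62 to 75 mm if that foot floats 13 mm up); then the push rises within millimetres: 4 to 9 N is snug and it stays by friction; above about 16 N it begins to jack the board off another foot
- butt_4 (a point): push here: centre of the butt end (26 x 17 mm) of the near right shim, 8 mm above the bench. It slides easily (under 1 N) for 33 to 46 mm until it meets the foot's outer lower edge (62 to 75 mm if that foot floats 13 mm up); then the push rises within millimetres: 4 to 9 N is snug and it stays by friction; above about 16 N it begins to jack the board off another foot
- weight: dark cast-iron pressing weight 62 x 95 x 30 mm with a low bar handle (47 mm overall), about 1.6 kg, on the plate towards the near or the far edge. Origin: centre of its underside
- caul: wooden block 40 x 90 x 30 mm on the plate, opposite the weight. Origin: centre of its underside
- glue: white glue bottle, 64 mm across, 170 mm high, standing on the bench to the left. Origin: centre of its base
- tape: roll of tape lying flat, 100 mm across, 24 mm high, on the robot's left. Origin: centre of its underside
- screwdriver: screwdriver 210 mm long lying to the right. Origin: under its middle, x along the blade
- mallet: wooden mallet lying on its side to the right, 64 mm high, handle 200 mm along its -x, head 120 mm long. Origin: under the handle
Not all that is in view belongs to the job. Leave any green, pink or turquoise look-alike of the shim_1 alone.

How it is judged:
By the outcome, as a careful person would: the job done as asked, in the order asked, and still so for the second after the job is handed in, with the robot touching nothing.
It also fails if it takes over 72 s, if anything falls off the work surface, if the arm or the gripper's body presses on something with over 40 N, if the wrist force passes 120 N, or if a joint passes its speed limit or range.

## Working session

There is one attempt and no reset: what is moved stays moved. The work goes in short steps, each a Python script; the robot and the scene stay as the last script left them, time stands still between calls to the robot, and variables do not carry over. Pictures are saved under pics/ and viewed, at most 10 in all, crops included, and the job is handed in when it is done.

```bash
mkdir -p pics; ls; python3 - <<'E'
from cell import *
import cv2
for n in("top","side"):
    cv2.imwrite(f"pics/{n}0.png",camera(n)[:,:,::-1]); p=camera_params(n); print(n,p)
print(read_time(),read_tool_pos(),read_tool_rot(),read_ft_force())
E
```

```text
pics
top {'vfov': 55.14036902271362, 'cx': 276.98691352403426, 'cy': 209.82615795950562, 'camera_from_world': array([[ 0.01481259, -0.99988674, -0.00266486,  0.02213419],
       [ 0.99462475,  0.01446137,  0.10253032, -0.55269746],
       [-0.10248017, -0.00416927,  0.99472631, -1.06921282],
       [ 0.        ,  0.        ,  0.        ,  1.        ]])}
side {'vfov': 47.41895983086677, 'cx': 289.31914570951744, 'cy': 200.12289119558667, 'camera_from_world': array([[-0.94246985, -0.33388312, -0.01651172,  0.53355616],
       [ 0.15705012, -0.48583528,  0.85982518, -0.1334013 ],
       [-0.29510309,  0.80776614,  0.51032149, -1.24142639],
       [ 0.        ,  0.        ,  0.        ,  1.        ]])}
0.1 [ 0.194666  -0.6459477  0.2386937] [ 9.89306949e-01  1.45847296e-01 -1.40650816e-04 -5.53998486e-04] [-0.66422683  1.11134709  0.05844483]
```

View pics/top0.png

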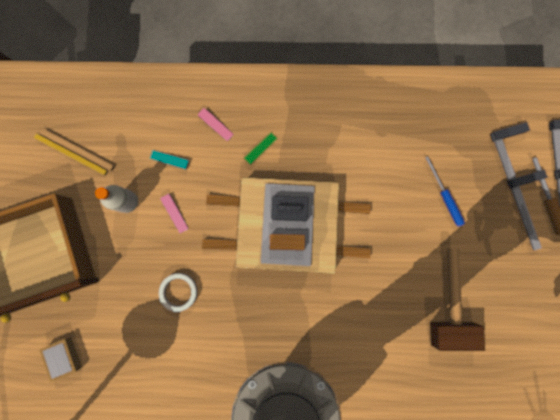

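View pics/side0.png

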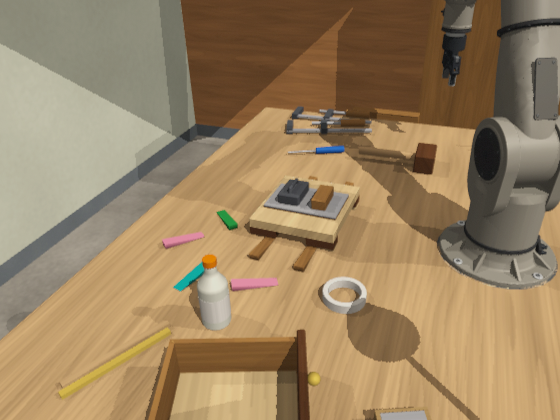

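Top view: the board is at about (288,226). The brown shims are 1 (205,243), 2 (209,199), 3 (370,207) and 4 (370,251). The pink, green and turquoise pieces are look-alikes. I'll confirm this in an enlarged crop.

```bash
python3 - <<'E'
import cv2
a=cv2.imread("pics/top0.png")[165:285,195:380]
cv2.imwrite("pics/crop0.png",cv2.resize(a,None,fx=4.3,fy=4.3,interpolation=cv2.INTER_CUBIC)); 
E
cat > h.py <<'E'
from cell import *
import numpy as np, cv2
def ray(n,u,v,z,p=None):
    p=p or camera_params(n); f=210/np.tan(np.radians(p['vfov']/2)); T=np.array(p['camera_from_world']); R=T[:3,:3]
    c=-R.T@T[:3,3]; d=R.T@np.array([(u-p['cx'])/f,-(v-p['cy'])/f,-1]); return c+d*(z-c[2])/d[2]
E
```

```text
(no output)
```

View pics/crop0.png

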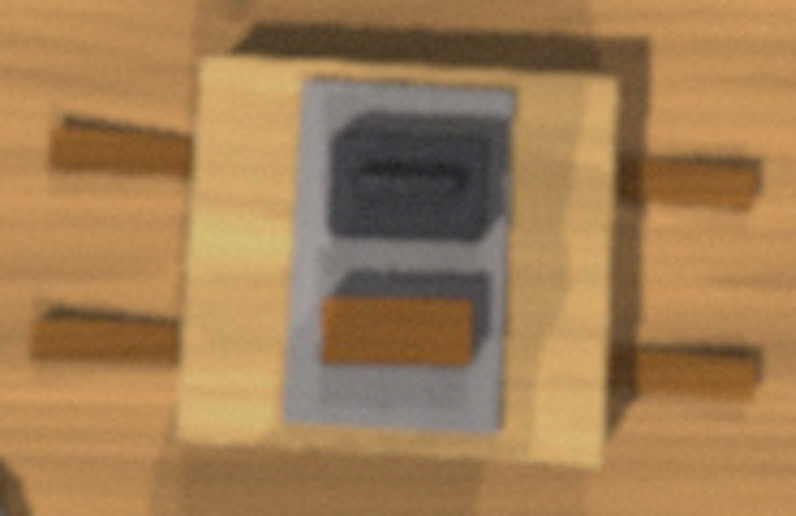

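```bash
cat >> h.py <<'E'
from scipy.spatial.transform import Rotation as Ro
def px(u,v): return u/4.3+195,v/4.3+165
FL,FR,NR,NL=[ray("top",*px(*q),.059)[:2] for q in((200,56),(617,76),(603,466),(178,440))]
C=(FL+FR+NR+NL)/4
ux=(FL-NL+FR-NR); uy=(FL-FR+NL-NR); yaw=np.angle(complex(*ux)+(complex(*uy)/1j)) 
ex=np.array([np.cos(yaw),np.sin(yaw)]); ey=np.array([-ex[1],ex[0]])
K={1:C-.103*ex+.11*ey,2:C+.103*ex+.11*ey,3:C+.103*ex-.11*ey,4:C-.103*ex-.11*ey}
B={i:ray("top",*px(*q),.017)[:2] for i,q in{1:(32,338),2:(51,147),3:(756,184),4:(758,374)}.items()}
Q=(Ro.from_euler('z',yaw)*Ro.from_quat([1,0,0,0])).as_quat()
def at(p,z): return [float(p[0]),float(p[1]),z]
E
python3 - <<'E'
from h import *
print(FL,FR,NR,NL,C,yaw,np.linalg.norm(ux)/2,np.linalg.norm(uy)/2)
for i in K:
  d=B[i]-C; print(i,K[i],B[i],'board',d@ex,d@ey)
  print(solve_ik(at(K[i],.12),Q) is not None,solve_ik(at(B[i]+ey*(.03 if i<3 else -.03),.013),Q) is not None)
E
```

```text
[0.63330372 0.12627378] [ 0.62442868 -0.13300984] [ 0.38470918 -0.12431366] [0.3964869  0.13400754] [0.50973212 0.00073946] -0.03728394862668223 0.23840974046641897 0.2590083387244721
1 [0.41090398 0.11450237] [0.45765108 0.23280263] board -0.06069507410477516 0.22996055659632753
True True
2 [0.61676082 0.10682365] [0.58025994 0.22471624] board 0.06213000256722734 0.22645007681293355
True True
3 [ 0.60856025 -0.11302345] [ 0.56289453 -0.22831835] board 0.061663666253197316 -0.22691697709733671
True True
4 [ 0.40270342 -0.10534474] [ 0.44170822 -0.22848426] board -0.05943223953973567 -0.23160002415316586
True True
```

```bash
cat >> h.py <<'E'
def press(i):
    move_linear(at(K[i],.075),.15)
    a=move_linear(at(K[i],.055),.03,threshold=1.5); z1=read_tool_pos()[2]; f1=read_ft_force()[2]
    b=move_linear(at(K[i],z1-.006),.012,threshold=7); z2=read_tool_pos()[2]; f2=read_ft_force()[2]
    move_linear(at(K[i],.09),.15)
    print(i,a,b,'z',z1,z2,'drop mm',(z1-z2)*1e3,'f',f1,f2,'t',read_time(),flush=True)
    return (z1-z2)
E
python3 - <<'E'
from h import *
grab(40)
move_to(at(K[4],.13),Q); print(read_time(),read_tool_pos(),read_gripper_width())
press(4); move_linear(at(K[3],.09),.2); press(3)
E
```

```text
2.9833 [ 0.40295058 -0.10590602  0.130113  ] -0.004295062608211146
4 True True z 0.0694160169113999 0.06664331269922497 drop mm 2.772704212174931 f 2.2052422269071443 12.359412426658086 t 4.525
3 True True z 0.06650485428971221 0.06653867111694965 drop mm -0.033816827237437286 f 8.71368413389106 9.75319822239872 t 6.8917
```

```bash
python3 - <<'E'
from h import *
move_linear(at(K[3],.16),.2);move_linear(at(K[2],.16),.25);press(2)
move_linear(at(K[1],.09),.2);press(1)
move_linear(at(K[1],.16),.2);move_linear(at(K[4],.16),.25)
move_linear(at(K[4],.078),.15); pause(.3)
for z in np.arange(.0735,.0655,-.001):
    move_linear(at(K[4],z),.02); pause(.15); f=read_ft_force()[2]; print(read_tool_pos()[2],f)
    if f>11: break
move_linear(at(K[4],.13),.15); print(read_time(),read_ft_force())
E
```

```text
2 True True z 0.06281261521312752 0.0628033882611693 drop mm 0.009226951958221652 f 8.600824340794794 10.533992993546928 t 10.1667
1 True True z 0.06655059997174427 0.06650352049388247 drop mm 0.047079477861797225 f 7.233005860029851 10.982733817247388 t 12.525
0.0735050547244151 -0.4897047599833456
0.07252392752406926 -0.21268780169141036
0.07150427396695866 -0.004359023960989481
0.07049312585276715 -0.13675242314260705
0.0695246244715487 3.8731566134240722
0.06849377562837705 3.902296266408335
0.06751363798270545 4.175630495338784
0.0666968314542 12.09740247667325
18.9583 [ 0.63104847 -0.44242233 -0.86429792]
```

Corner 4 (near right) is the one that rocks: it drops about 3 mm at 4 N, then goes firm. Corners 1, 2 and 3 don't move. Next I push shim_4.

```bash
cat >> h.py <<'E'
def fy(n=8):
    s=[]
    for _ in range(n): s.append(np.dot(read_ft_force()[:2],ey)); pause(.015)
    return -np.mean(s)
E
python3 - <<'E'
from h import *
S=B[4]-.03*ey
move_linear(at(S,.13),.25); move_linear(at(S,.013),.15); pause(.2); f0=fy(); print('f0',f0)
hit=move_linear(at(S+.078*ey,.013),.05,threshold=3); p=read_tool_pos(); print(hit,p,(p[:2]-S)@ey,fy()-f0,read_time())
cv2.imwrite("pics/top1.png",cv2.resize(camera("top")[150:300,180:400,::-1],None,fx=3.5,fy=3.5,interpolation=cv2.INTER_CUBIC))
E
```

```text
f0 0.011860932844606799
False [ 0.44347713 -0.18075992  0.01299576] 0.07775710777466993 -0.18942174266129655 22.85
```

View pics/top1.png

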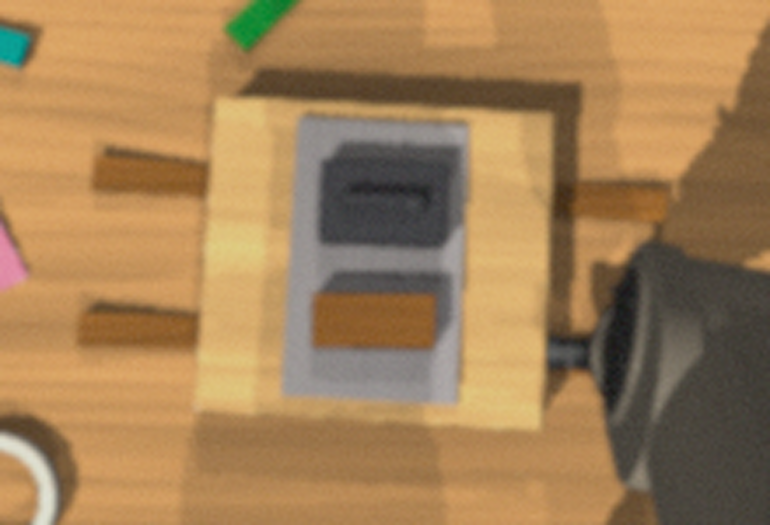

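The hand hides the shim and the other shims haven't moved. There is no resistance yet, so I continue in fine steps.

```bash
python3 - <<'E'
from h import *
S=B[4]-.03*ey; f0=.0
hit=move_linear(at(S+.086*ey,.013),.03,threshold=3); print(hit)
d=float((read_tool_pos()[:2]-S)@ey); lim=d+.03
while d<lim:
    f=fy(5)-f0; print(round(d*1e3,1),round(f,2),end='; ')
    if f>5.5: break
    d+=.0008 if f<2 else .0004
    move_linear(at(S+d*ey,.013),.015)
print(read_tool_pos(),read_time(),read_ft_force())
E
```

```text
True
85.0 -0.11; 85.8 2.6; 86.2 5.19; 86.6 5.65; [ 0.44366704 -0.17250623  0.01297544] 24.275 [-2.15519492 -5.91395542 -2.1871037 ]
```

```bash
python3 - <<'E'
from h import *
S=B[4]-.03*ey; pause(.3); f=fy(); d=float((read_tool_pos()[:2]-S)@ey); print(d,f)
d=.0866
while f<6.3 and d<.0885:
    d+=.0003; move_linear(at(S+d*ey,.013),.015); pause(.1); f=fy(); print(d,f)
move_linear(at(S+(d-.04)*ey,.013),.08); move_linear(at(S+(d-.04)*ey,.13),.2)
move_linear(at(K[4],.13),.2); move_linear(at(K[4],.078),.15); pause(.2)
for z in np.arange(.0725,.0655,-.001):
    move_linear(at(K[4],z),.02); pause(.15); f=read_ft_force()[2]; print(read_tool_pos()[2],f)
    if f>5: break
move_linear(at(K[4],.16),.2); move_to([.40,-.40,.25],Q)
cv2.imwrite("pics/top2.png",cv2.resize(camera("top")[150:300,180:400,::-1],None,fx=3.5,fy=3.5,interpolation=cv2.INTER_CUBIC)); print(read_time())
E
```

```text
0.08605234619675622 5.90658984892768
0.08689999999999999 6.631665920621571
0.07252117348494898 0.48988494310945657
0.07150366107528952 0.2874996173724973
0.07068081729854077 6.331300208864978
31.1917
```

View pics/top2.png

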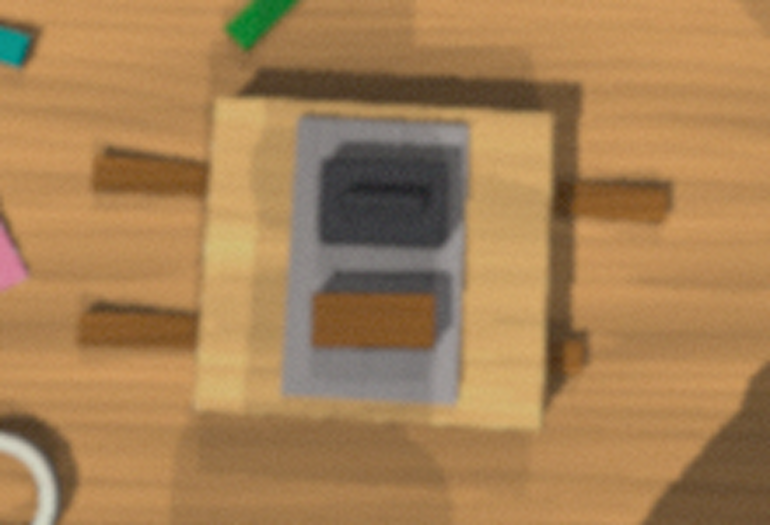

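The picture shows shim_4 driven in at (572,352), with the board and the other three shims where they were. Corner 4 now takes 6 N without dropping, so I'm handing in.

```bash
python3 -c "
from cell import *
print(hand_in())"
```

```text
the job is handed in; nothing more can be done
None
```

The near right corner (corner 4) was the one that rocked; I pushed its shim in to about 6.6 N, it then held 6 N on a re-press without giving (I did not re-press the other three corners), and the job is handed in.

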